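# Lock the dust-filter box's panel

## Task

The hinged panel of the dust-filter box on the workshop bench stands ajar on its spring. Set a fingertip in the slot of its round quarter-turn fastener, press the panel fully shut and, while pressing, turn the fastener clockwise to its stop so that the panel locks, then let go and come clear with the panel still locked shut. Only push and turn: do not pull the panel up, and leave the other things on the bench where they are.

Things in the scene. Friction and masses are not known exactly. Their poses are not given: they have to be found in the camera images.
- filter_box: Fixed grey sheet-steel dust-filter box, 340 (its x) x 300 (its y) x 110 mm tall. Origin: centre of its underside, on the table; z up; its louvred -x side roughly faces the robot. A hinged aluminium panel covers its front 250 mm; behind that is a fixed deck 85 mm deep, 110 mm above the table, with a duct stub 56 mm across and 55 mm tall on its +y half.
- panel (a joint): Hinge angle of the panel (rad): 0 = shut on a rigid stop, top face level at 110 mm; positive = front edge up. The hinge runs along the box's y at box x = +80 mm, z = 100 mm. A spring holds it ajar at about 0.12 to 0.18; shutting it takes 6 to 8 N downward at the fastener, and unlocked it springs up when let go. Locked and let go, it rises about 0.01 and stays.
- cam (a joint): Angle of the quarter-turn fastener in the panel (rad): 0 = unlocked, slot parallel to the hinge line; it turns clockwise seen from above, to a hard stop at 1.57 = locked, slot at right angles to the hinge line. It starts between 0 and 0.3, takes about 0.15 N m to turn (more while the panel pushes up on it) and stays where it is left.
- slot (a point): Centre of the slot's floor, on the fastener's axis. The fastener is a bare-steel dial 78 mm across; one straight slot 28 mm wide, 14 mm deep, black-floored, with open ends crosses its whole top. Site y runs along the slot, z out of the dial. A fixed dark collar (inside 85, outside 101 mm) rings the dial; both tops are level, 14 mm above the slot floor and 20 mm above the panel.
- shut (a point): Point fixed to the box (box x = -105 mm, y = 0, 116 mm above the table) where the slot's floor centre lies when the panel is fully shut; axes as the box's.
- keeper (a point): Hidden keeper on the inside of the box's front wall, under the panel (box x = -153 mm, z = 86 mm). From about 0.8 rad on, the fastener's tongue catches beneath it, but only if the panel is pressed down to within 2 to 3 mm of shut; turned while the panel is up, the tongue jams against it or lands on top and the panel cannot shut.
- jar: Bystander: small clear closed jar, 48 mm across, 60 mm tall, standing on the filter box's rear deck; to be left alone. Origin at its underside.
- mug: Bystander: red plastic mug, 76 mm across, 85 mm tall, beside the box on its +y side; to be left alone. Origin at its underside.
- plaster_block: Bystander: white plaster block 80 x 70 x 100 mm tall, beside the box on its -y side; to be left alone. Origin at its underside.
- pipe_offcut: Bystander: short steel tube 48 mm across, 70 mm tall, standing beside the box on its -y side, towards the robot; to be left alone. Origin at its underside.
- spatula: Bystander: spatula lying on the table on the robot's right; to be left alone. Origin at its underside (middle of the tool).
- hammer: Bystander: hammer lying on the table on the robot's left; to be left alone. Origin at its underside (middle of the tool).
- wood_wedge: Bystander: wooden block 120 x 50 x 35 mm on the table on the robot's left, ahead of the box's near corner; to be left alone. Origin at its underside.

How it is judged (in metres and radians):
On the way, in this order (a step that is already met when the one before it is completed fails the run):
1. the panel is pressed shut with the fastener not yet locked (value of joint panel below 0.03 rad and value of joint cam below 1.3 rad), for 0.05 s.
2. the fastener is turned to its stop with the panel shut (value of joint panel below 0.03 rad and value of joint cam above 1.4 rad), for 0.1 s.
At the end, for the whole second after the job is handed in: With the robot clear, the panel stays shut (hinge below 0.03 rad) and at rest, held by the fastener, which is turned past 1.4 rad of its 1.57 (all of step 2 and velocity of joint panel between -0.05 and 0.05 rad/s); the robot touches nothing.
It fails at once if the panel is pulled up (value of joint panel above 0.28 rad).
It fails at once if one of the bystanders is moved by over 40 mm, lifted or carried (distance of any of jar, mug, plaster_block, pipe_offcut, spatula, hammer, wood_wedge from where it was at the start of the episode above 0.04 m).
It also fails if it takes over 32 s, if anything falls off the work surface, if the arm or the gripper's body presses on something with over 40 N, if the wrist force passes 120 N, or if a joint passes its speed limit or range.

## Robot

A 6-joint arm with a two-finger parallel gripper is mounted at the origin on the work surface. World frame = base frame: x ahead of the robot, y to its left, z up, the work surface at z = 0. Lengths are in mm, angles in degrees, forces in N, time in s.
With the tool pointing down it reaches from about 350 to 850 mm from the base axis. Payload 8.1 kg.
Tool frame: the origin (TCP) lies on the centre line of the jaws, within the pads' length; the fingertips stand 11 mm ahead of it and the grasp point (between the pads) lies 8 mm behind it; z points along the fingers, y is the direction in which the jaws open and shut (so a half turn about z gives the same grasp; the last joint's range is limited). The gripper opens to 85 mm and grips with 20 to 120 N. Pads are 22 mm wide; open, the fingers measure 114 mm over their backs; the gripper's body (76 mm by 85 mm) begins 54 mm behind the grasp point. The pads swing forward as they close: fully open they stand 13 mm farther back than shut.
Start: joints at [71.941, 7.471, 85.268, -0, 87.261, -4.893], TCP at [136.647, 584.237, 242.292] pointing down, gripper open.
Joint ranges: [-169.43, 169.43], [-51.17, 129.36], [1.28, 143.12], [-76.62, 256.62], [0, 156.53], [-152.29, 152.29]. Speed limits (degrees/s): [136.94, 136.94, 159.86, 180, 180, 180].

## Interface

Orientations are given as [roll, pitch, yaw] about the fixed x, y, z axes, in that order (R = Rz(yaw) Ry(pitch) Rx(roll)).
In Python, from bench import telemetry, viewer, r gives the robot as it stands.
- The arm moves only by the shell command python3 -m inch 'ROWS' [FORCE]. ROWS is JSON, a list of rows, each a list of 3 entries, a list of its own where there are three numbers: the shift along the tool's x, y, z in cm, then the turn, a rotation vector about the tool's x, y, z in rad, then the opening, from 0 (shut) to 1 (fully open). A call has 1 to 20 rows; each row is the pose to reach, as a shift and turn from the pose commanded when the call began, along the tool's axes at that moment; what a row does not reach only later rows make up. A row lasts 1/10 s, in which the tool goes at most 50 mm and 8.59 degrees, less where a joint would pass 70% of its speed; a pose out of reach is approached as far as the arm can. A call with a gripper value outside its range is refused whole. The fingers move at their own pace and stop on an object; FORCE is the grip in N (left out, the last holds). Time passes only in rows, so rows that repeat a pose let the fingers close. It gives the time, the measured TCP pose, the force and the opening at its end, in the units of the state.
- telemetry.sense(): the state, without advancing time (a new reading comes with each control period).
- viewer.snapshot(name): name is "side" or "top" or "wrist"; returns the picture (400x640x3 uint8, red, green, blue); there is no depth.
- viewer.camera_model(name): a dict with "fx", "fy", "cx", "cy" (pixels), "cam_to_world" (4x4, takes a point from camera to world coordinates); the wrist camera has in their place "mount" (4x4, takes a point from camera to tool coordinates, whose origin is the TCP and whose axes are the flange's). Camera axes: x right, y down, z forward; pixel columns grow to the right and rows downward; lengths in mm; the calibration is good to about 2 mm. A picture is of the moment at which its call begins: read the wrist's pose just before it. camera_model takes no time and is no camera call.
- r.hand_in(): hands the job in, once; it reports no verdict.
The state is a dict: "time": time; "joint_pos": joint angles; "qd": joint speeds; "joint_efforts": joint torques, N m; "tool_pos": TCP position; "tcp_rot": TCP orientation; "ft_force": force on the tool from outside, world axes, zero at the start; "wrist_torque": the same for the moment, N m; "finger_gap": finger opening in mm.
Only numpy, scipy, OpenCV 4.12 (cv2) and the standard library are available. Lean on these libraries where they do the work, as an engineer would, in place of code of your own. Each camera call takes 0.05 s, during which the arm holds its last target.

## Working session

There is one attempt and no reset: what is moved stays moved. The work goes in short steps, Python scripts to look and compute and a shell command to move; the robot and the scene stay as the last step left them, time stands still between calls to the robot, and variables do not carry over. Pictures are saved under pics/ and viewed, and the job is handed in when it is done.

```bash
ls; mkdir -p pics
python3 - <<'E'
from bench import telemetry, viewer, r
import cv2
print(telemetry.sense())
for n in ("top","side","wrist"):
    im=viewer.snapshot(n); cv2.imwrite(f"pics/{n}0.png",im[:,:,::-1])
    print(n,viewer.camera_model(n))
E
```

```text
pics
{'time': 0.0, 'joint_pos': array([ 7.19408231e+01,  7.51567962e+00,  8.53303228e+01,  1.75889095e-03,
        8.72607600e+01, -4.89271153e+00]), 'qd': array([ 0.04065566, -0.01797648, -0.08724531, -0.01182491, -0.04387357,
        0.03363219]), 'joint_efforts': array([ 1.31646422e-03, -5.69411767e+01, -5.00555384e+01, -3.02343024e-04,
        1.46407768e-02, -3.04678326e-05]), 'tool_pos': array([136.4672962 , 583.72856345, 241.22844732]), 'tcp_rot': array([-1.79893776e+02, -1.08561017e-02,  1.66833439e+02]), 'ft_force': array([ 0.41060315,  0.70718802, -0.60246883]), 'wrist_torque': array([-0.01308556, -0.04846734,  0.00924239]), 'finger_gap': 85.48025470105337}
top {'fx': 488.11346869246574, 'fy': 488.11346869246574, 'cx': 309.3409957274949, 'cy': 199.26152794992979, 'cam_to_world': array([[-2.75092177e-02, -9.85739000e-01,  1.66017673e-01,
         3.53195190e+02],
       [-9.99463720e-01,  3.00740594e-02,  1.29546937e-02,
         1.18810819e+00],
       [-1.77627721e-02, -1.65572267e-01, -9.86037681e-01,
         1.39986070e+03],
       [ 0.00000000e+00,  0.00000000e+00,  0.
[... 268 characters left out ...]
93e-01, -5.63154187e-01,  7.85281800e-01,
        -1.25541244e+03],
       [-9.16840858e-03, -8.11177241e-01, -5.84728504e-01,
         1.03834927e+03],
       [ 0.00000000e+00,  0.00000000e+00,  0.00000000e+00,
         1.00000000e+00]])}
wrist {'fx': 349.69531779812036, 'fy': 349.69531779812036, 'cx': 320.8188051817971, 'cy': 201.20166565275974, 'mount': array([[ 2.49251309e-04, -9.47515590e-01, -3.19709469e-01,
         8.36469814e+01],
       [ 9.99999451e-01, -8.90994754e-05,  1.04367980e-03,
        -8.69563479e-01],
       [-1.01738883e-03, -3.19709554e-01,  9.47515048e-01,
        -1.31453934e+02],
       [ 0.00000000e+00,  0.00000000e+00,  0.00000000e+00,
         1.00000000e+00]])}
```

View pics/top0.png

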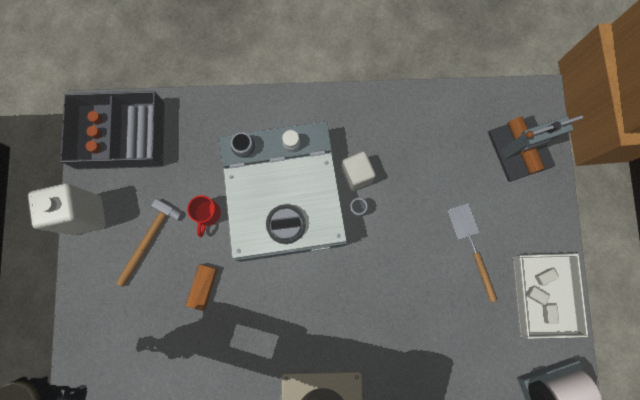

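View pics/side0.png

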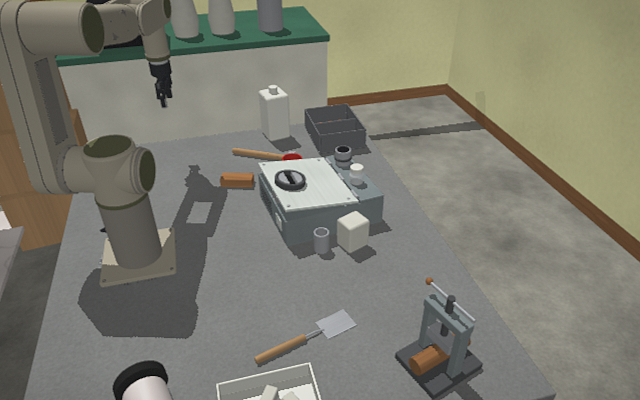

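View pics/wrist0.png

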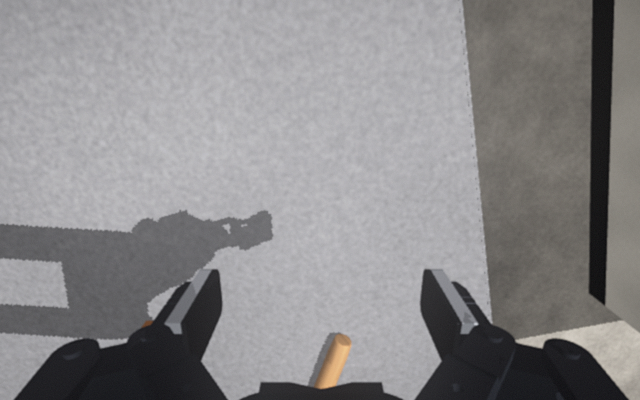

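Run:
```python
import cv2
im=cv2.imread("pics/top0.png")
cv2.imwrite("pics/top0z.png",cv2.resize(im[110:270,205:385],None,fx=4,fy=4,interpolation=cv2.INTER_CUBIC)[:600,:])
im=cv2.imread("pics/side0.png")
cv2.imwrite("pics/side0z.png",cv2.resize(im[135:260,240:400],None,fx=4.5,fy=4.5,interpolation=cv2.INTER_CUBIC))
```

```text
(no output)
```

View pics/top0z.png

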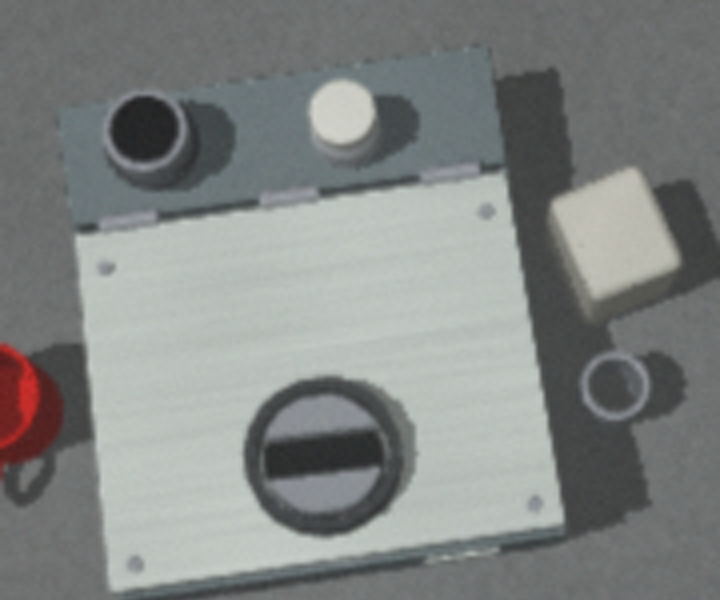

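View pics/side0z.png

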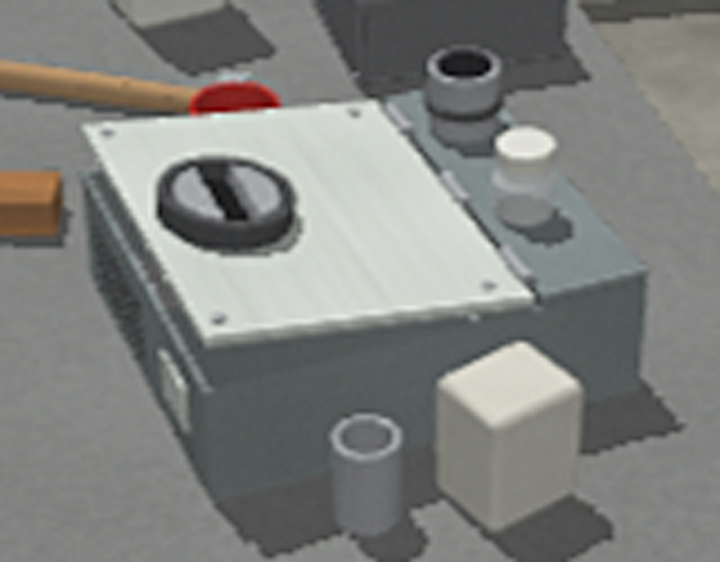

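```bash
cat > h.py <<'E'
import numpy as np
from scipy.optimize import least_squares
from bench import telemetry, viewer, r
def proj(cam,P,c2w=None):
    c=viewer.camera_model(cam); T=c['cam_to_world'] if c2w is None else c2w
    p=np.linalg.inv(T)@np.append(P,1); return np.array([c['fx']*p[0]/p[2]+c['cx'],c['fy']*p[1]/p[2]+c['cy']])
def box2w(v,p): # v=x,y,yaw ; p box coords
    c,s=np.cos(v[2]),np.sin(v[2]); return np.array([v[0]+c*p[0]-s*p[1],v[1]+s*p[0]+c*p[1],p[2]])
def panel(th,a,y,h): # a: along x rel hinge (neg front), h above hinge line when shut
    return np.array([80+a*np.cos(th)+h*np.sin(th), y, 100-a*np.sin(th)+h*np.cos(th)])
E
python3 - <<'E'
from h import *
T=lambda u,v:np.array([205+(u+.5)/4-.5,110+(v+.5)/4-.5])
S=lambda u,v:np.array([240+(u+.5)/4.5-.5,135+(v+.5)/4.5-.5])
D=lambda *p:(lambda th:np.array(p,float)); Pn=lambda *p:(lambda th:panel(th,*p))
obs=[('top',T(62,108),D(170,150,110)),('top',T(490,48),D(170,-150,110)),
('top',T(110,590),Pn(-250,150,10)),('top',T(565,530),Pn(-250,-150,10)),
('top',T(323,455),Pn(-185,0,30)),
('side',S(83,125),Pn(-250,150,10)),('side',S(210,342),Pn(-250,-150,10)),
('side',S(645,270),D(170,-150,110)),('side',S(227,195),Pn(-185,0,30))]
def f(v,obs=obs): return np.concatenate([proj(c,box2w(v,g(v[3])))-o for c,o,g in obs])
s=least_squares(f,[560,0,0.1,.15],loss='soft_l1',x_scale=[100,100,.1,.1]); print(s.x,np.rad2deg(s.x[2:]));print(f(s.x).reshape(-1,2).round(2))
for cam in('top','side'):
    o=[q for q in obs if q[0]==cam]; q=least_squares(lambda v:f(v,o),s.x,x_scale=[100,100,.1,.1]);print(cam,q.x)
print('dial top',box2w(s.x,panel(s.x[3],-185,0,30)),'shut',box2w(s.x,[-105,0,116]))
# slot dir from top image
h=box2w(s.x,panel(s.x[3],-185,0,16))
def bp(cam,px,z):
    c=viewer.camera_model(cam);M=c['cam_to_world'];d=M[:3,:3]@[(px[0]-c['cx'])/c['fx'],(px[1]-c['cy'])/c['fy'],1];return M[:3,3]+d*(z-M[2,3])/d[2]
a,b=bp('top',T(265,467),h[2]),bp('top',T(383,445),h[2]);d=a-b;print(a,b,'slot dir deg',np.degrees(np.arctan2(d[1],d[0])),'hinge dir',90+np.degrees(s.x[2]))
E
```

```text
[6.01211077e+02 9.21294950e+01 1.12225596e-01 1.33863220e-01] [6.43005298 7.66979752]
[[-0.64 -0.34]
 [ 0.4  -0.55]
 [-0.99  0.51]
 [ 0.93 -0.95]
 [-0.08 -0.2 ]
 [-0.44  0.22]
 [-1.67  0.08]
 [ 0.49  0.93]
 [-0.46 -0.14]]
top [6.01248451e+02 9.20965040e+01 1.09058247e-01 1.14063361e-01]
side [6.02955909e+02 9.47037946e+01 1.24917197e-01 1.31965202e-01]
dial top [502.49498134  81.00427719 154.42241135] shut [496.87159934  80.37052695 116.        ]
[496.92545916 119.52288189 140.54765968] [509.01715825  42.58662536 140.54765968] slot dir deg 98.93183717485536 hinge dir 96.43005298464998
```

```bash
python3 -m inch '[[[-2,-1.8,0],[0,0,-0.04],0.35],[[-5.5,-4.8,-0.3],[0,0,-0.1],0.35],[[-9,-7.8,-0.6],[0,0,-0.15],0.35],[[-12.5,-10.8,-1],[0,0,-0.2],0.35],[[-16,-13.8,-1.3],[0,0,-0.25],0.35],[[-19.5,-16.8,-1.6],[0,0,-0.3],0.35],[[-23,-19.8,-2],[0,0,-0.34],0.35],[[-26.5,-22.8,-2],[0,0,-0.34],0.35],[[-30,-25.8,-2],[0,0,-0.34],0.35],[[-33.5,-28.8,-2],[0,0,-0.34],0.35],[[-37,-31.8,-2],[0,0,-0.34],0.35],[[-40.5,-34.8,-2],[0,0,-0.34],0.35],[[-44,-37.8,-2],[0,0,-0.34],0.35],[[-46.5,-40,-2],[0,0,-0.34],0.35],[[-47.1,-40.6,-2],[0,0,-0.34],0.35],[[-47.1,-40.6,-2],[0,0,-0.34],0.35],[[-47.1,-40.6,-2],[0,0,-0.34],0.35]]' 40
python3 - <<'E'
from h import *
import cv2
s=telemetry.sense();print({k:s[k] for k in('time','joint_pos','tool_pos','tcp_rot','ft_force','finger_gap')})
im=viewer.snapshot('wrist');cv2.imwrite('pics/wrist1.png',im[:,:,::-1])
import numpy as np; np.savez('w1.npz',p=s['tool_pos'],r=s['tcp_rot'])
E
```

```text
time: 1.85
tool_pos: [502.2, 82.3, 262.0]
tcp_rot: [180.0, -0.0, -173.7]
ft_force: [-0.4, -0.0, 0.6]
finger_gap: 29.9
{'time': 1.85, 'joint_pos': array([ 3.51299036e+00, -7.15201769e+00,  9.78695264e+01,  2.86953980e-02,
        8.93307803e+01, -9.28051586e+01]), 'tool_pos': array([502.23365673,  82.30612685, 262.00316309]), 'tcp_rot': array([ 1.79968978e+02, -4.68269798e-02, -1.73682186e+02]), 'ft_force': array([-0.3744988 , -0.03099309,  0.5671242 ]), 'finger_gap': 29.900516655180525}
```

View pics/wrist1.png

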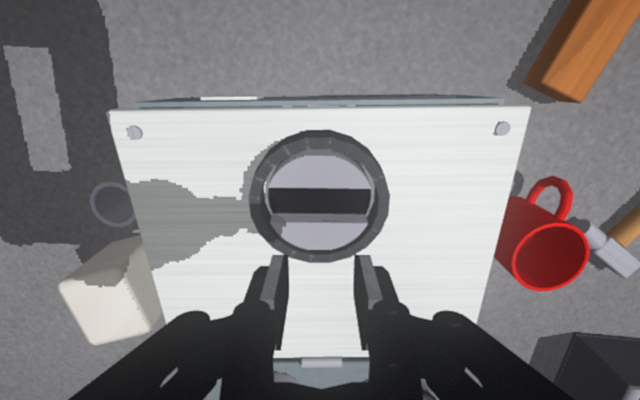

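Run:
```python
import cv2
im=cv2.imread("pics/wrist1.png")
cv2.imwrite("pics/wrist1z.png",cv2.resize(im[120:270,240:400],None,fx=4,fy=4,interpolation=cv2.INTER_CUBIC))
```

```text
(no output)
```

View pics/wrist1z.png

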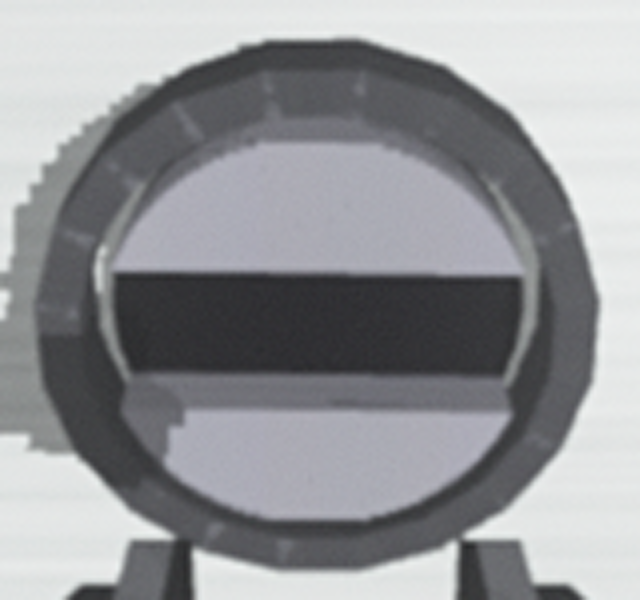

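```bash
cat >> h.py <<'E'
from scipy.spatial.transform import Rotation as Ro
def w2w(p,rpy):
    T=np.eye(4);T[:3,:3]=Ro.from_euler('xyz',rpy,degrees=True).as_matrix();T[:3,3]=p
    return T@viewer.camera_model('wrist')['mount']
def slotpt(th,cam,u,w,h=30): # u across(-x side neg), w along slot(+y)
    c,s=np.cos(-cam),np.sin(-cam); return panel(th,-185+c*u-s*w, s*u+c*w,h)
E
python3 - <<'E'
from h import *
d=np.load('w1.npz');C=w2w(d['p'],d['r'])
Z=lambda u,v:np.array([240+(u+.5)/4-.5,120+(v+.5)/4-.5])
T=lambda u,v:np.array([205+(u+.5)/4-.5,110+(v+.5)/4-.5])
S=lambda u,v:np.array([240+(u+.5)/4.5-.5,135+(v+.5)/4.5-.5])
D=lambda *p:(lambda v:np.array(p,float)); Pn=lambda *p:(lambda v:panel(v[3],*p))
K=lambda u,w:(lambda v:slotpt(v[3],v[4],u,w))
W=[(C,Z(112,272),K(-14,-36.4)),(C,Z(523,276),K(-14,36.4)),(C,Z(122,405),K(14,-36.4)),(C,Z(512,410),K(14,36.4)),
(C,np.array([110,112.]),Pn(-250,-150,10)),(C,np.array([530,108.]),Pn(-250,150,10))]
TS=[(None,o,g,c) for c,o,g in[('top',T(62,108),D(170,150,110)),('top',T(490,48),D(170,-150,110)),
('top',T(110,590),Pn(-250,150,10)),('top',T(565,530),Pn(-250,-150,10)),
('top',T(323,455),Pn(-185,0,30)),
('side',S(83,125),Pn(-250,150,10)),('side',S(210,342),Pn(-250,-150,10)),
('side',S(645,270),D(170,-150,110)),('side',S(227,195),Pn(-185,0,30))]]
def f(v,obs): return np.concatenate([proj(o[3] if o[0] is None else 'wrist',box2w(v,o[2](v)),o[0])-o[1] for o in obs])
for obs in (W,W+TS):
    s=least_squares(lambda v:f(v,obs),[600,92,.11,.13,0],loss='soft_l1',x_scale=[100,100,.1,.1,.1]);v=s.x
    print(v,np.degrees(v[2:]));print(f(v,obs).reshape(-1,2).round(1).tolist())
    print('dial top',box2w(v,slotpt(v[3],0,0,0)),'floor',box2w(v,slotpt(v[3],0,0,0,16)),'shut',box2w(v,[-105,0,116]))
E
```

```text
[6.03524187e+02 9.33914466e+01 1.18750717e-01 1.08748620e-01
 2.21711164e-02] [6.8039149  6.23083696 1.2703114 ]
[[1.6, -0.8], [-0.1, -0.6], [0.9, 0.3], [-0.1, 0.1], [-1.9, 0.2], [-0.4, 0.6]]
dial top [503.58191437  81.46712613 149.90164454] floor [502.07313387  81.28711039 135.98434682] shut [499.26365819  80.951906   116.        ]
[6.03211874e+02 9.30740486e+01 1.17601785e-01 1.12303784e-01
 2.03901036e-02] [6.73808596 6.43453284 1.16826688]
[[1.3, -0.7], [-0.2, -0.6], [0.6, 0.4], [-0.2, 0.2], [-2.9, -0.2], [0.2, 0.6], [-1.3, -0.7], [-0.3, -1.5], [-0.6, 0.4], [0.8, -1.6], [-0.1, -0.4], [-0.2, 1.5], [-0.9, 1.4], [1.1, 0.5], [-0.1, 0.8]]
dial top [503.43328402  81.28551221 150.54357213] floor [501.8751708   81.10142588 136.63176436] shut [498.93712222  80.75430439 116.        ]
```

```bash
python3 -m inch '[[[0,-0.1,2],[0,0,0.014],0.35],[[-0.04,-0.11,5],[0,0,0.014],0.35],[[-0.04,-0.11,8],[0,0,0.014],0.35],[[-0.04,-0.11,9.6],[0,0,0.014],0.35],[[-0.04,-0.11,9.8],[0,0,0.014],0.35],[[-0.04,-0.11,9.8],[0,0,0.014],0.35]]'
python3 - <<'E'
from h import *
import cv2
s=telemetry.sense();print({k:s[k] for k in('time','tool_pos','tcp_rot','ft_force','finger_gap')})
im=viewer.snapshot('wrist');cv2.imwrite('pics/wrist2.png',im[:,:,::-1])
im=viewer.snapshot('side')[:,:,::-1];cv2.imwrite('pics/side2.png',cv2.resize(im[110:220,230:380],None,fx=5,fy=5,interpolation=cv2.INTER_CUBIC))
E
```

```text
time: 2.5
tool_pos: [502.8, 81.6, 164.5]
tcp_rot: [180.0, -0.0, -174.4]
ft_force: [0.2, -0.5, 0.3]
finger_gap: 29.8
{'time': 2.5, 'tool_pos': array([502.79760305,  81.56953462, 164.48922135]), 'tcp_rot': array([ 1.79991209e+02, -2.59791091e-02, -1.74398890e+02]), 'ft_force': array([ 0.24836346, -0.54270496,  0.33278452]), 'finger_gap': 29.834771139192057}
```

View pics/wrist2.png

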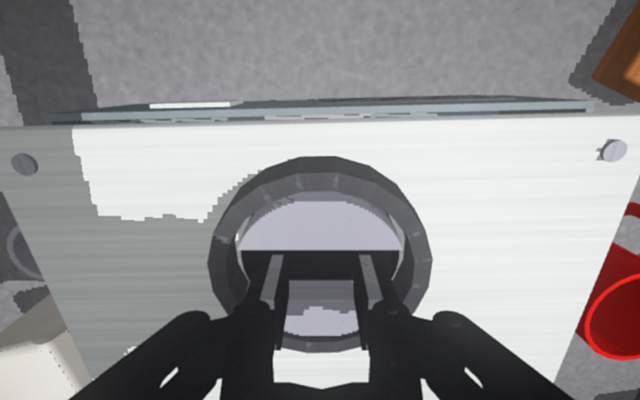

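View pics/side2.png

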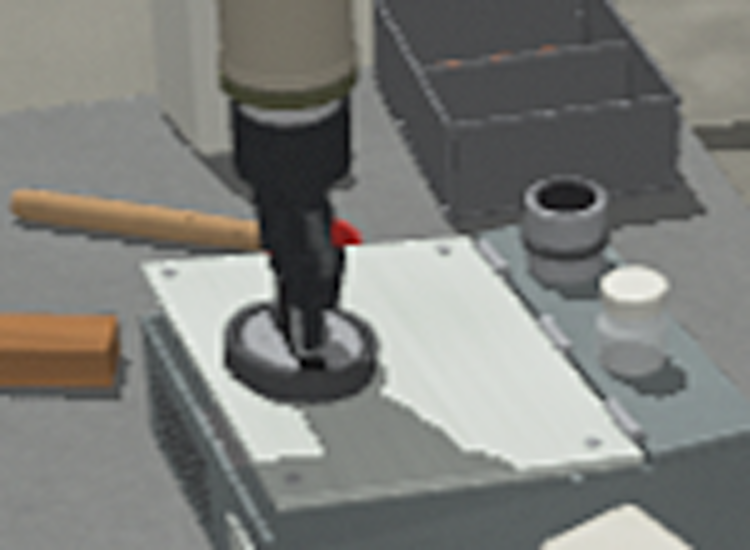

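```bash
python3 -m inch '[[[0,0,0.3],[0,0,0],0.35],[[0,0,0.6],[0,0,0],0.35],[[0,0,0.9],[0,0,0],0.35],[[0,0,1.2],[0,0,0],0.35],[[0,0,1.4],[0,0,0],0.35],[[0,0,1.4],[0,0,0],0.35]]'
python3 - <<'E'
from h import *
import cv2
s=telemetry.sense();print({k:s[k] for k in('time','tool_pos','tcp_rot','ft_force','wrist_torque','finger_gap')})
im=viewer.snapshot('wrist');cv2.imwrite('pics/wrist3.png',im[:,:,::-1])
E
```

```text
time: 3.2
tool_pos: [503.1, 80.5, 149.9]
tcp_rot: [180.0, -0.0, -174.5]
ft_force: [0.6, 1.2, 0.5]
finger_gap: 29.8
{'time': 3.2, 'tool_pos': array([503.09116528,  80.50064296, 149.85116917]), 'tcp_rot': array([ 1.79999134e+02, -3.65831600e-02, -1.74494464e+02]), 'ft_force': array([0.56526304, 1.16913779, 0.49829194]), 'wrist_torque': array([-0.04848304,  0.0120529 ,  0.02019961]), 'finger_gap': 29.834543097412247}
```

View pics/wrist3.png

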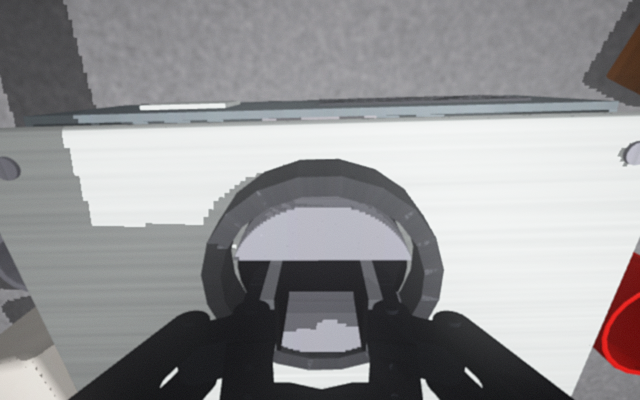

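```bash
python3 -m inch '[[[0.05,0,0.3],[0,0,0],0.35],[[0.1,0,0.6],[0,0,0],0.35],[[0.15,0,0.9],[0,0,0],0.35],[[0.2,0,1.2],[0,0,0],0.35],[[0.24,0,1.5],[0,0,0],0.35],[[0.28,0,1.8],[0,0,0],0.35],[[0.3,0,2.0],[0,0,0],0.35],[[0.3,0,2.0],[0,0,0],0.35]]'
python3 - <<'E'
from h import *
import cv2
s=telemetry.sense();print({k:s[k] for k in('time','tool_pos','tcp_rot','ft_force','wrist_torque','finger_gap')})
im=viewer.snapshot('wrist');cv2.imwrite('pics/wrist4.png',im[:,:,::-1])
E
```

```text
time: 4.05
tool_pos: [500.5, 80.2, 130.3]
tcp_rot: [-180.0, 0.0, -174.5]
ft_force: [-0.4, -1.7, 6.6]
finger_gap: 29.6
{'time': 4.05, 'tool_pos': array([500.51269995,  80.19845204, 130.27502122]), 'tcp_rot': array([-1.79991739e+02,  2.59882355e-02, -1.74491816e+02]), 'ft_force': array([-0.43676499, -1.66167498,  6.63487478]), 'wrist_torque': array([-0.2015632 ,  0.01847155, -0.04453767]), 'finger_gap': 29.648842034990096}
```

View pics/wrist4.png

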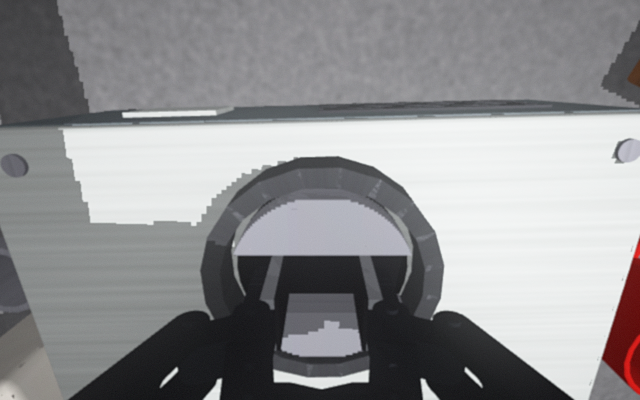

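```bash
python3 -m inch '[[[0.03,0,0.15],[0,0,0],0.35],[[0.06,0,0.3],[0,0,0],0.35],[[0.06,0,0.4],[0,0,0],0.35],[[0.06,0,0.4],[0,0,0],0.35]]'
```

```text
time: 4.5
tool_pos: [500.2, 80.2, 126.7]
tcp_rot: [-180.0, 0.1, -174.5]
ft_force: [-0.4, -0.7, 6.5]
finger_gap: 29.7
```

```bash
python3 -m inch '[[[0.03,0,0.1],[0,0,0],0.35],[[0.03,0,0.2],[0,0,0],0.35],[[0.03,0,0.2],[0,0,0],0.35]]'
```

```text
time: 4.8
tool_pos: [500.2, 80.2, 126.4]
tcp_rot: [-180.0, 0.1, -174.5]
ft_force: [-6.1, -2.2, 18.3]
finger_gap: 29.9
```

```bash
python3 -m inch '[[[0.1,0.0,0.05],[0,0,0.05],0.35],[[0.12,0.0,0.1],[0,0,0.12],0.35],[[0.12,0.0,0.1],[0,0,0.19],0.35],[[0.12,0.0,0.1],[0,0,0.26],0.35],[[0.12,0.0,0.1],[0,0,0.33],0.35],[[0.12,0.0,0.1],[0,0,0.4],0.35]]'
python3 - <<'E'
from h import *
import cv2
s=telemetry.sense();print({k:s[k] for k in('time','tool_pos','tcp_rot','ft_force','wrist_torque','finger_gap')})
im=viewer.snapshot('wrist');cv2.imwrite('pics/wrist5.png',im[:,:,::-1])
E
```

```text
time: 5.4
tool_pos: [499.9, 79.4, 126.3]
tcp_rot: [-180.0, 0.2, 162.4]
ft_force: [-5.9, -6.6, 22.6]
finger_gap: 29.6
{'time': 5.4, 'tool_pos': array([499.91522493,  79.37491336, 126.34480706]), 'tcp_rot': array([-179.99405315,    0.23484695,  162.43131438]), 'ft_force': array([-5.85157188, -6.59001297, 22.58349745]), 'wrist_torque': array([-1.02060799,  1.05765728,  0.16310784]), 'finger_gap': 29.55264955331292}
```

View pics/wrist5.png

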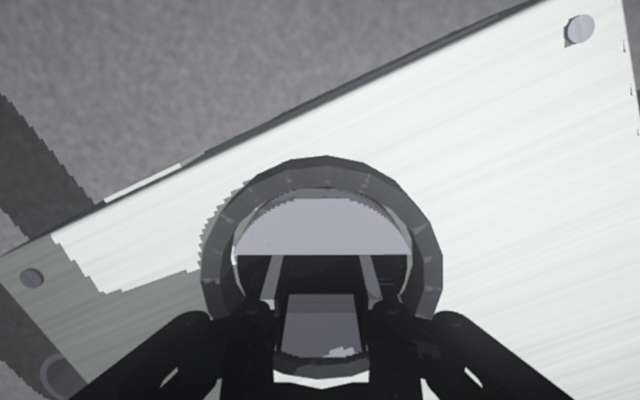

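```bash
python3 -m inch '[[[0,0,0],[0,0,0.08],0.35],[[0,0,0],[0,0,0.16],0.35],[[0,0,0],[0,0,0.24],0.35],[[0,0,0],[0,0,0.32],0.35],[[0,0,0],[0,0,0.4],0.35],[[0,0,0],[0,0,0.48],0.35],[[0,0,0],[0,0,0.56],0.35],[[0,0,0],[0,0,0.64],0.35],[[0,0,0],[0,0,0.72],0.35],[[0,0,0],[0,0,0.8],0.35]]'
python3 -c "
from h import *
s=telemetry.sense();print({k:s[k] for k in('ft_force','wrist_torque')})"
```

```text
time: 6.45
tool_pos: [498.6, 78.3, 126.3]
tcp_rot: [-180.0, 0.2, 116.6]
ft_force: [-13.3, -10.7, 30.0]
finger_gap: 29.9
{'ft_force': array([-13.30443955, -10.73548085,  30.04061131]), 'wrist_torque': array([-1.88370952,  2.52168845,  0.12174535])}
```

```bash
python3 -m inch '[[[0,-0.05,-0.03],[0,0,0.06],0.35],[[0,-0.1,-0.05],[0,0,0.12],0.35],[[0,-0.15,-0.05],[0,0,0.18],0.35],[[0,-0.15,-0.05],[0,0,0.24],0.35],[[0,-0.15,-0.05],[0,0,0.3],0.35],[[0,-0.15,-0.05],[0,0,0.36],0.35]]'
python3 - <<'E'
from h import *
import cv2
s=telemetry.sense();print({k:s[k] for k in('time','ft_force','wrist_torque')})
im=viewer.snapshot('wrist');cv2.imwrite('pics/wrist6.png',im[:,:,::-1])
im=viewer.snapshot('top')[:,:,::-1];cv2.imwrite('pics/top6.png',cv2.resize(im[110:270,205:385],None,fx=4,fy=4,interpolation=cv2.INTER_CUBIC)[:600,:])
E
```

```text
time: 7.05
tool_pos: [497.7, 78.3, 126.3]
tcp_rot: [179.9, 0.1, 96.0]
ft_force: [-6.9, -4.6, 23.4]
finger_gap: 30.1
{'time': 7.05, 'ft_force': array([-6.85904526, -4.62714385, 23.42762795]), 'wrist_torque': array([-0.8419843 ,  1.17547047,  0.25201208])}
```

View pics/wrist6.png

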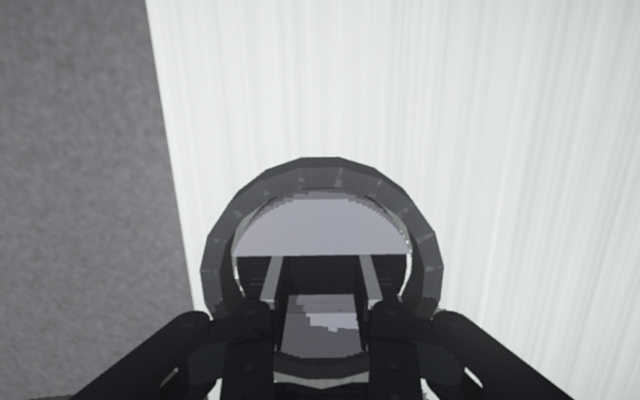

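View pics/top6.png

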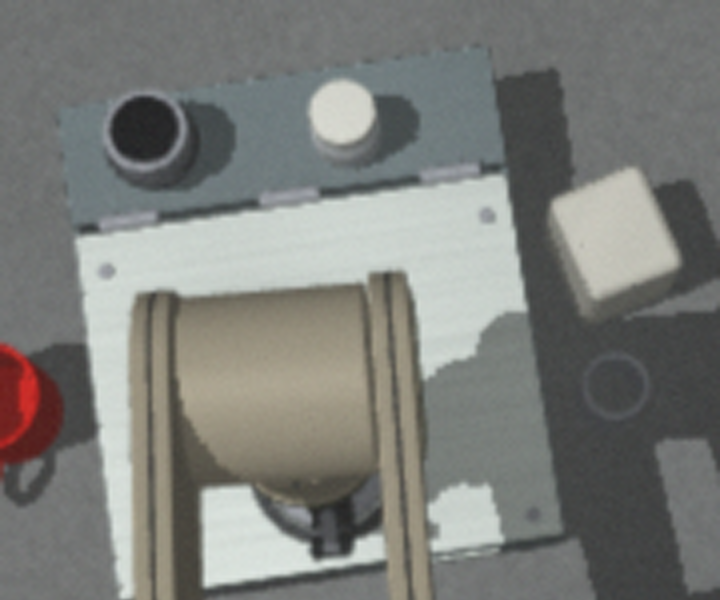

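```bash
python3 -m inch '[[[0,0,0],[0,0,0.04],0.35],[[0,0,0],[0,0,0.07],0.35],[[0,0,0],[0,0,0.1],0.35],[[0,0,0],[0,0,0.1],0.35]]'
python3 - <<'E'
from h import *
import cv2
s=telemetry.sense();print({k:s[k] for k in('time','ft_force','wrist_torque','tcp_rot')})
im=viewer.snapshot('wrist');cv2.imwrite('pics/wrist7.png',im[:,:,::-1])
E
```

```text
time: 7.55
tool_pos: [498.6, 79.6, 126.4]
tcp_rot: [179.8, -0.0, 90.4]
ft_force: [-2.6, -1.4, 17.7]
finger_gap: 29.8
{'time': 7.55, 'ft_force': array([-2.56316379, -1.41075676, 17.67198293]), 'wrist_torque': array([-0.12018923,  0.61563036,  0.12220513]), 'tcp_rot': array([ 1.79771295e+02, -1.54711916e-02,  9.03605400e+01])}
```

View pics/wrist7.png

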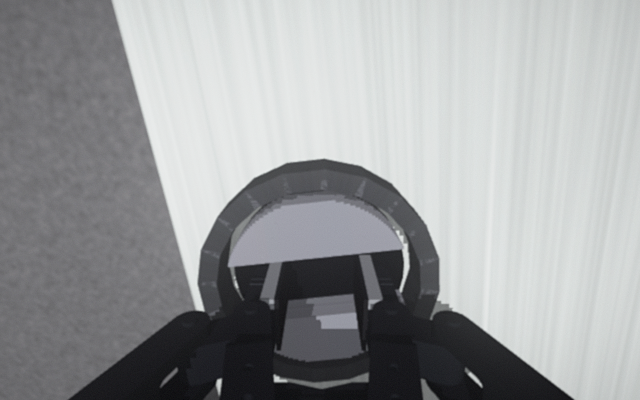

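```bash
python3 -m inch '[[[0,0,0.03],[0,0,0.04],0.35],[[0,0,0.05],[0,0,0.08],0.35],[[0,0,0.05],[0,0,0.12],0.35],[[0,0,0.05],[0,0,0.12],0.35]]'
python3 - <<'E'
from h import *
import cv2
s=telemetry.sense();print({k:s[k] for k in('time','ft_force','wrist_torque','tcp_rot')})
im=viewer.snapshot('wrist');cv2.imwrite('pics/wrist8.png',im[:,:,::-1])
E
```

```text
time: 8.0
tool_pos: [499.1, 80.5, 126.4]
tcp_rot: [179.7, -0.1, 83.7]
ft_force: [-0.9, 4.7, 18.5]
finger_gap: 30.1
{'time': 8.0, 'ft_force': array([-0.90551331,  4.66462154, 18.52635516]), 'wrist_torque': array([0.48934085, 0.44254615, 2.55631705]), 'tcp_rot': array([ 1.79690905e+02, -9.62236530e-02,  8.36676859e+01])}
```

View pics/wrist8.png

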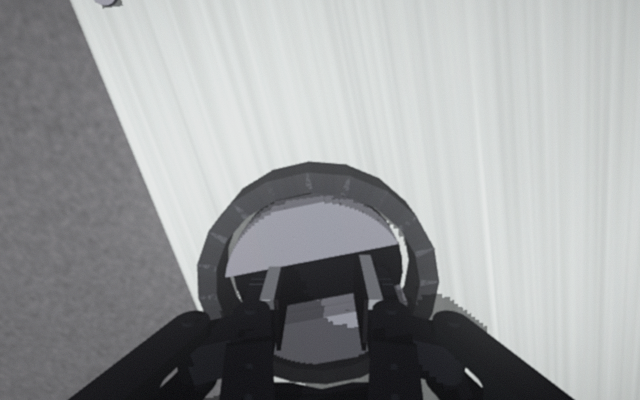

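```bash
python3 -m inch '[[[0,0,-0.05],[0,0,-0.06],0.35],[[0,0,-0.15],[0,0,-0.12],0.35],[[0,0,-0.25],[0,0,-0.18],0.35],[[0,0,-0.4],[0,0,-0.18],0.35],[[0,0,-0.6],[0,0,-0.18],0.35],[[0,0,-0.6],[0,0,-0.18],0.35]]'
python3 - <<'E'
from h import *
import cv2
s=telemetry.sense();print({k:s[k] for k in('time','ft_force','wrist_torque','tcp_rot')})
im=viewer.snapshot('wrist');cv2.imwrite('pics/wrist9.png',im[:,:,::-1])
E
```

```text
time: 8.65
tool_pos: [496.5, 79.4, 128.9]
tcp_rot: [-179.9, -0.0, 93.8]
ft_force: [-0.4, 0.2, 0.1]
finger_gap: 29.7
{'time': 8.65, 'ft_force': array([-0.36323785,  0.15286022,  0.06676001]), 'wrist_torque': array([-0.00545583, -0.05478571, -0.00026157]), 'tcp_rot': array([-1.79945980e+02, -1.38992960e-03,  9.38348083e+01])}
```

View pics/wrist9.png

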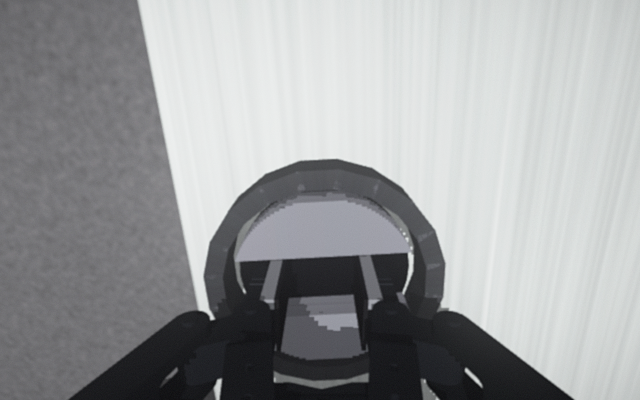

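```bash
python3 -m inch '[[[0,0,-0.4],[0,0,0],0.35],[[0,0,-1],[0,0,0],0.35],[[0,0,-2],[0,0,0],0.35],[[0,0,-4],[0,0,0],0.35],[[0,0,-7],[0,0,0],0.35],[[0,0,-10],[0,0,0],0.35],[[0,0,-12],[0,0,0],0.35],[[0,0,-12.5],[0,0,0],0.35],[[0,0,-12.5],[0,0,0],0.35],[[0,0,-12.5],[0,0,0],0.35]]'
python3 - <<'E'
from h import *
import cv2
s=telemetry.sense();print({k:s[k] for k in('time','ft_force','tool_pos','tcp_rot')})
np.savez('w10.npz',p=s['tool_pos'],r=s['tcp_rot'])
im=viewer.snapshot('wrist');cv2.imwrite('pics/wrist10.png',im[:,:,::-1])
im=viewer.snapshot('side')[:,:,::-1];cv2.imwrite('pics/side10.png',cv2.resize(im[135:260,240:400],None,fx=4.5,fy=4.5,interpolation=cv2.INTER_CUBIC))
E
```

```text
time: 9.7
tool_pos: [496.3, 79.4, 253.1]
tcp_rot: [-179.9, -0.0, 93.8]
ft_force: [0.9, 1.0, -0.2]
finger_gap: 29.6
{'time': 9.7, 'ft_force': array([ 0.923815  ,  0.96500403, -0.19834165]), 'tool_pos': array([496.3474868 ,  79.38085843, 253.10310736]), 'tcp_rot': array([-1.79907055e+02, -2.84657065e-03,  9.38364261e+01])}
```

View pics/wrist10.png

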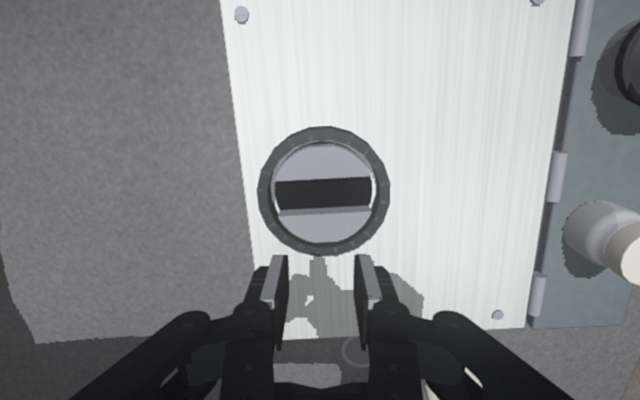

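View pics/side10.png

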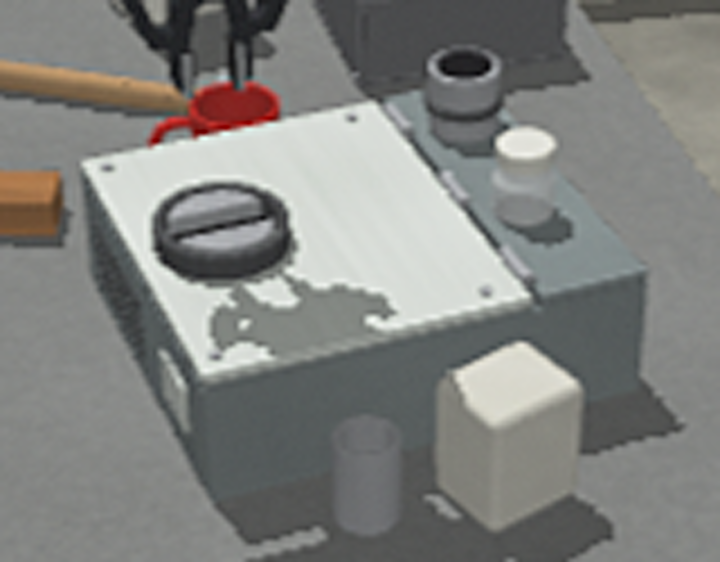

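Run:
```python
from h import *
d=np.load('w10.npz');C=w2w(d['p'],d['r']);c=viewer.camera_model('wrist')
def bp(px,z):
    q=C[:3,:3]@[(px[0]-c['cx'])/c['fx'],(px[1]-c['cy'])/c['fy'],1];return C[:3,3]+q*(z-C[2,3])/q[2]
def ang(a,b,z):
    v=bp(b,z)-bp(a,z);return np.degrees(np.arctan2(v[1],v[0])), np.linalg.norm(v)
print('slot',ang((275,182),(371,177),130),ang((279,214),(371,209),130))
print('panel front edge',ang((221,0),(262,337),111), 'hinge edge',ang((574,20),(529,320),110))
print('bolts',ang((241,15),(536,1),113),'bolt rear y',ang((536,1),(498,314),113))
```

```text
slot (np.float64(6.958993064813741), np.float64(72.32505248840994)) (np.float64(7.2028411332117495), np.float64(71.47536173819411))
panel front edge (np.float64(-83.48151429988832), np.float64(283.26528704435003)) hinge edge (np.float64(-82.49052057026157), np.float64(252.32662166700743))
bolts (np.float64(6.257636163738498), np.float64(203.34916849796326)) bolt rear y (np.float64(-82.77180664126452), np.float64(254.70233301006098))
```

Run:
```python
from bench import r
print(r.hand_in())
```

```text
the job is handed in; nothing more can be done
None
```

I pressed the panel shut, turned the fastener clockwise to its stop with the panel held down, and backed out. I then handed the job in at about 9.8 s of the 32 s allowed. `hand_in()` reports no verdict, so what follows is what my own checks showed.

- **Pressing:** I set the two fingertips, about 30 mm apart, in the slot and pressed until the panel met its rigid stop. The force was about 18 N there and reached about 30 N during the turn, well under the 120 N wrist limit.
- **Turning:** I turned until the moment on the wrist jumped from about 0.15 N m to 2.6 N m, which I took as the fastener's hard stop. I then eased off the press, lined the fingers up with the slot again and lifted straight out.
- **Panel and lock:** In the last side picture the panel is flush with the box after release. In the last wrist picture the slot lies at 7.0° to world x. The panel and bolt edges put the box at about 6.3–7.5°, so the fastener is within about 1° of locked.
- **Robot clear:** The wrist force was back to noise, about 1 N, with the tool at 253 mm.
- **Other objects:** The jar, duct stub, plaster block and pipe look unmoved in that picture. The mug, hammer and wood block are partly hidden or cut off at its edge but show no sign of having moved. The spatula was outside it, and the arm never went near it.

**Disagreements:** My camera estimates of the open panel angle ranged from 0.11 to 0.13 rad, and the two lower ones fall outside the stated 0.12–0.18. A sideways force of up to about 17 N also built up during the turn. I put it down to fingertip friction, and it dropped after I shifted the tool a little along the slot.

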